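# Set the clamping timer

## Robot

A 6-joint arm with a two-finger parallel gripper is mounted at the origin on the work surface; the furniture and walls round the work are solid. World frame = base frame: x ahead of the robot, y to its left, z up, the work surface at z = 0. Lengths are in m, angles in rad, forces in N, time in s.
With the tool pointing down it reaches from about 0.325 to 1 m from the base axis. Payload 5.1 kg.
Tool frame: the origin (TCP) lies at the very end of the fingers, on their centre line; the grasp point (between the pads) lies 19 mm behind it; z points along the fingers, y is the direction in which the jaws open and shut (so a half turn about z gives the same grasp; the last joint's range is limited). The gripper opens to 85 mm and grips with 20 to 120 N. Pads are 22 mm wide; open, the fingers measure 114 mm over their backs; the gripper's body (76 mm by 85 mm) begins 54 mm behind the grasp point. The pads swing forward as they close: fully open they stand 13 mm farther back than shut.
Start: joints at [-1.36, 0.124, 1.65, -0, 1.367, -0.083], TCP at [0.188, -0.622, 0.231] pointing down, gripper open.
Joint ranges: [-2.61, 2.61], [-1.02, 2.33], [0.03, 2.71], [-1.35, 4.49], [0.32, 2.68], [-2.91, 2.91]. Speed limits (rad/s): [2.57, 2.57, 3.14, 3.14, 3.14, 3.14].

## Interface

Orientations are given as a unit quaternion [x, y, z, w].
In Python, from workcell import get_obs, get_image, calibration, finish_job gives the robot as it stands.
- The arm moves only by the tool send_rows, never from a script. Its argument "plan" is a list that holds one entry, the list of rows, each a list of 4 numbers: the shift along the tool's x, y, z in mm, then the turn about the tool's z in degrees. A call has 1 to 20 rows; each row shifts and turns the commanded pose from where the row before left it, along the tool's axes as they then stand; what a row does not reach is not made up. A row lasts 1/12 s, in which the tool goes at most 41.7 mm and 7.16 degrees, less where a joint would pass 70% of its speed; a pose out of reach is approached as far as the arm can. A call is refused whole if a number of a shift passes 41.7 or a number of a turn 7.16, either way. A call with a gripper value outside its range is refused whole. "jaw" is the opening, from -1 (shut) to 1 (fully open), set as the call begins (left out, the last holds). The fingers move at their own pace and stop on an object; "force" is the grip in N (left out, the last holds). Time passes only in rows, so rows that do not move let the fingers close. It gives the time, the measured TCP pose, the force and the opening at its end, in the units of the state.
- get_obs(): the state, without advancing time (a new reading comes with each control period).
- get_image(name): name is "scene" or "top"; returns the picture (480x640x3 uint8, red, green, blue); there is no depth.
- calibration(name): a dict with "intrinsics" (3x3 intrinsics, pixels), "extrinsics" (4x4, takes a point from camera to world coordinates). Camera axes: x right, y down, z forward; pixel columns grow to the right and rows downward; lengths in m; the calibration is good to about 2 mm. A picture is of the moment at which its call begins. calibration takes no time and is no camera call.
- finish_job(): hands the job in, once; it reports no verdict.
The state is a dict: "clock": time; "joints": joint angles; "qd": joint speeds; "joint_efforts": joint torques, N m; "position": TCP position; "tcp_rot": TCP orientation; "wrist_force": force on the tool from outside, world axes, zero at the start; "moment": the same for the moment, N m; "opening": finger opening in m.
Only numpy, scipy, OpenCV 4.12 (cv2) and the standard library are available. Lean on these libraries where they do the work, as an engineer would, in place of code of your own. Each camera call takes 0.05 s, during which the arm holds its last target. There are 200 camera calls.

## Task

The glue-up is about to be clamped: pick up the timer by its square housing, set it down flat inside the shallow wooden tray, either way round, and let go. Then take it by its knob and turn the knob until its pointer lines up with the steel clip on the rim of the dial (it may take more than one grip; do not shift the clip). Leave the glue bottle, the sanding block and the tape roll where they are.

Things in the scene. Friction and masses are not known exactly. Their poses are not given: they have to be found in the camera images.
- timer: Loose timer, 0.5 kg. Black base plate 150 (x) x 92 (y) x 8 mm; on its -x end a grey square housing 60 x 60 mm, centre x = -45 mm, top 58 mm above the underside (grip it across its y sides, upper 30 mm); on its +x end a round dial head, radius 45 mm, centre x = +29 mm, dial face 45 mm up, knob top 80 mm up. Origin: centre of the underside; z up. Starts flat, left of the clamping jig.
- knob (a joint): Angle of the timer's knob, rad, about the upright axis through the dial centre; grows clockwise seen from above, stops at 0 and 4.7; at 0 the pointer looks along the timer's +x. It stays where it is left. Always starts anticlockwise of the clip, 1.0 to 2.4 rad short of it.
- marker (a joint): Angle of the steel clip, on the same scale as the knob (the two are equal when the pointer is at the clip). The clip stays put.
- knob_grip (a point): On the knob's axis at the height to grip, 74 mm above the timer's underside. The knob is a black bar 50 mm long, 14 mm thick, 26 mm high, on a round skirt 44 mm wide, 8 mm high; the bar's top is 6 mm above this point, its foot 20 mm below. x points along the bar to the pointer (turns with the knob), z up.
- pointer_tip (a point): Tip of the knob's pointer nose (white line), 36 mm from the knob's axis, just above the dial.
- marker_tip (a point): Inner edge of the steel clip, a flat dark steel tab 12 mm wide and 14 mm long over the rim of the dial, 36 mm from the knob's axis, level with the pointer tip.
- tray_in (a point): Centre of the inner floor of the shallow wooden tray fixed to the bench to the right of the clamping jig; inside 164 (x) x 106 (y) mm, floor 8 mm above the bench, lip 12 mm above the floor and 8 mm thick. x along its length.
- glue_bottle: White glue bottle with a spout, 58 mm across, 162 mm high, bystander. Origin: centre of its underside.
- sanding_block: Sanding block 64 x 107 x 32 mm, bystander. Origin: centre of its underside.
- tape_brown: Roll of brown tape lying flat, 93 mm across, 48 mm high, bystander. Origin: centre of its underside.

How it is judged:
By the outcome, as a careful person would: the job done as asked, in the order asked, and still so for the second after the job is handed in, with the robot touching nothing.
It also fails if it takes over 58 s, if anything falls off the work surface, if the arm or the gripper's body presses on something with over 40 N, if the wrist force passes 120 N, or if a joint passes its speed limit or range.

## Working session

There is one attempt and no reset: what is moved stays moved. The work goes in short steps, Python scripts to look and compute and a tool call to move; the robot and the scene stay as the last step left them, time stands still between calls to the robot, and variables do not carry over. Pictures are saved under pics/ and viewed, about 8 in all and at most 12, crops included, and the job is handed in when it is done.

Besides the shell and the picture viewer there is one more tool, called as name(argument=value, ...) on one line, values as JSON. send_rows: Moves the arm, as the interface text tells. Its arguments: {"type":"object","properties":{"plan":{"type":"array","items":{"type":"array","items":{"type":"array","items":{"type":"number"}}}},"jaw":{"type":"number"},"force":{"type":"number"}},"required":["plan"]}

```bash
mkdir -p pics; ls; python3 - <<'E'
from workcell import *
import cv2,numpy as np
np.set_printoptions(precision=4,suppress=True)
print(get_obs())
for n in("scene","top"):
    c=calibration(n);print(n,np.array(c["intrinsics"]),np.array(c["extrinsics"]))
    cv2.imwrite(f"pics/{n}0.png",cv2.cvtColor(get_image(n),cv2.COLOR_RGB2BGR))
E
```

```text
pics
{'clock': 0.0, 'joints': array([-1.3596,  0.1245,  1.6517,  0.    ,  1.3675, -0.0826]), 'qd': array([ 0.0008,  0.0016, -0.0003,  0.0009, -0.0002, -0.0015]), 'joint_efforts': array([ -0.003 , -42.3617, -36.5452,  -0.0002,   0.0068,  -0.    ]), 'position': array([ 0.1881, -0.6216,  0.23  ]), 'tcp_rot': array([ 0.9892,  0.1464, -0.0001, -0.0011]), 'wrist_force': array([0.9982, 0.2204, 0.2041]), 'moment': array([ 0.0449,  0.0229, -0.0165]), 'opening': 0.08544343425272044}
scene [[459.1218   0.     320.3565]
 [  0.     459.1218 248.5825]
 [  0.       0.       1.    ]] [[-0.8466 -0.2616  0.4636  0.1339]
 [-0.5322  0.4346 -0.7266  0.8372]
 [-0.0114 -0.8618 -0.5071  0.6097]
 [ 0.      0.      0.      1.    ]]
top [[472.4793   0.     320.5332]
 [  0.     472.4793 230.7109]
 [  0.       0.       1.    ]] [[-0.0105 -0.9919  0.1267  0.5004]
 [-0.9996  0.0071 -0.0271  0.0868]
 [ 0.0259 -0.1269 -0.9916  1.1933]
 [ 0.      0.      0.      1.    ]]
```

View pics/top0.png

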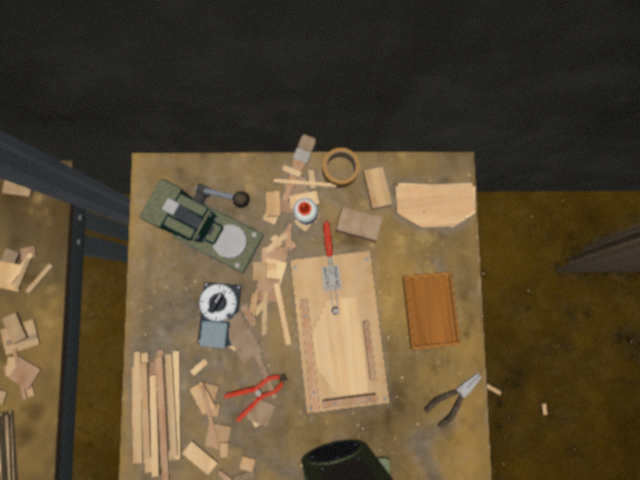

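View pics/scene0.png

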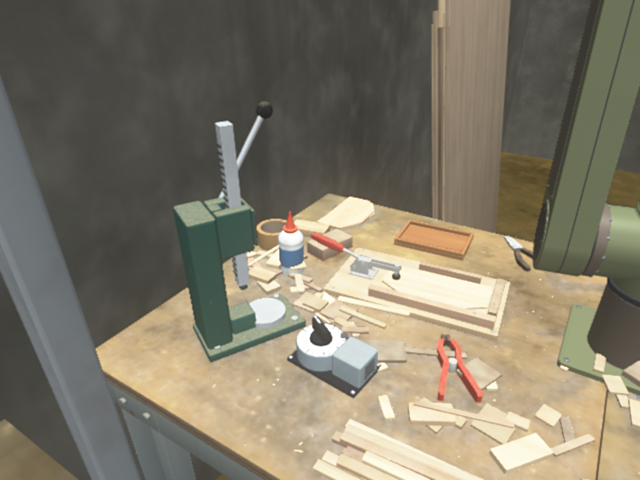

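The top view shows the timer at about (217,315), dial up and housing below, and the tray at (431,310). The jig lies between them, with the press just above the timer in the image. The next step is to enlarge the timer and tray.

```bash
cat > h.py <<'E'
import numpy as np,cv2
from workcell import *
np.set_printoptions(precision=4,suppress=True)
C={n:calibration(n) for n in("top","scene")}
def ray(n,uv,z):
    K,E=np.array(C[n]["intrinsics"]),np.array(C[n]["extrinsics"])
    d=E[:3,:3]@np.linalg.inv(K)@[uv[0],uv[1],1]; o=E[:3,3]
    return o+d*(z-o[2])/d[2]
def proj(n,P):
    K,E=np.array(C[n]["intrinsics"]),np.array(C[n]["extrinsics"])
    p=K@(E[:3,:3].T@(np.asarray(P)-E[:3,3])); return p[:2]/p[2]
def crop(im,u0,v0,w,h,s):
    c=cv2.cvtColor(im[v0:v0+h,u0:u0+w],cv2.COLOR_RGB2BGR)
    c=cv2.resize(c,None,fx=s,fy=s,interpolation=cv2.INTER_CUBIC)
    for i in range(0,w,10):
        cv2.line(c,(i*s,0),(i*s,6),(0,0,255),1);cv2.putText(c,str(u0+i),(i*s,16),0,.35,(0,0,255))
    for i in range(0,h,10):
        cv2.line(c,(0,i*s),(6,i*s),(0,0,255),1);cv2.putText(c,str(v0+i),(8,i*s+4),0,.35,(0,0,255))
    return c
E
python3 - <<'E'
from h import *
t=cv2.imread("pics/top0.png")[:,:,::-1].copy();s=cv2.imread("pics/scene0.png")[:,:,::-1].copy()
a=crop(t,185,272,70,84,5); b=crop(t,393,264,76,84,5)
top=np.hstack([a,b])
cv2.imwrite("pics/c1.png",top)
cv2.imwrite("pics/c2.png",crop(s,280,300,110,100,6))
E
```

```text
(no output)
```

View pics/c1.png

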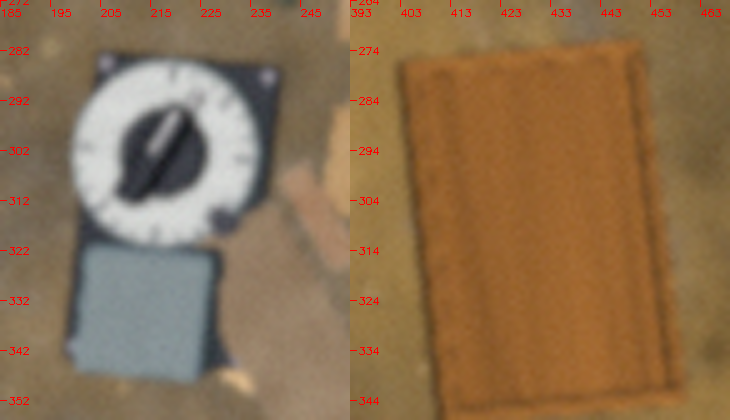

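View pics/c2.png

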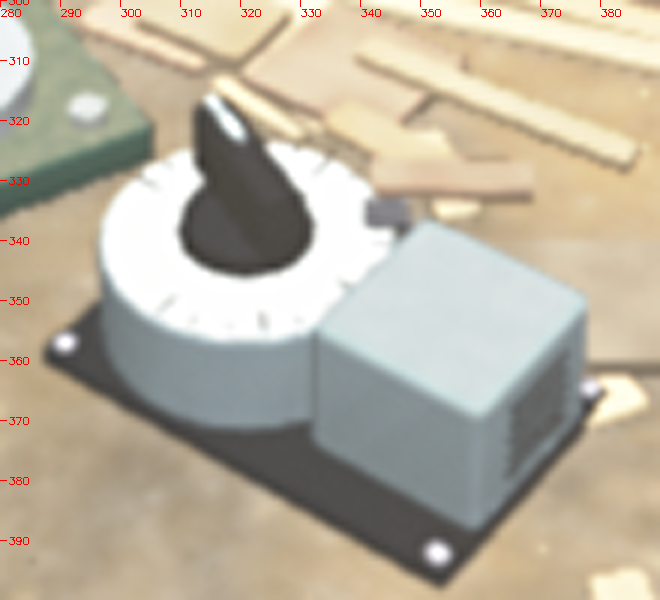

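The dial centre is at about (218,302). The pointer faces up-right, and the clip is at (230,316), roughly 1.9 rad clockwise of it. I'll fit the poses next.

```bash
cat > m1.py <<'E'
from h import *
from scipy.optimize import least_squares
T=lambda p,q:np.array([p[0]+q[0]*np.cos(p[2])-q[1]*np.sin(p[2]),p[1]+q[0]*np.sin(p[2])+q[1]*np.cos(p[2]),q[2]])
obs=[("top",(218.2,302.4),(.029,0,.045))]
for uv,q in zip([(202.2,321.6),(228.6,322),(225.6,348.2),(200,346)],[(-.015,.03),(-.015,-.03),(-.075,-.03),(-.075,.03)]): obs.append(("top",uv,q+(.058,)))
for uv,q in zip([(332.5,354.2),(351.7,336.7),(377.5,349.5),(359.7,369.2)],[(-.015,.03),(-.015,-.03),(-.075,-.03),(-.075,.03)]): obs.append(("scene",uv,q+(.058,)))
for uv,q in zip([(287.5,359.5),(353.3,398),(380.5,365.5)],[(.075,.046),(-.075,.046),(-.075,-.046)]): obs.append(("scene",uv,q+(.008,)))
r=lambda p:np.concatenate([proj(n,T(p,q))-uv for n,uv,q in obs])
s=least_squares(r,[.55,.3,0],loss="soft_l1");p=s.x;print("timer",p,np.round(s.fun if 0 else r(p),1))
print("housing",T(p,(-.045,0,.058)),"dial",T(p,(.029,0,.045)))
ax=T(p,(.029,0,0))
for nm,uv,z in(("clip",(229.8,315.6),.047),("tip",(222.2,293.5),.05)):
    d=ray("top",uv,z)-ax; print(nm,np.hypot(*d[:2]),"angle",(p[2]-np.arctan2(d[1],d[0]))%(2*np.pi))
P=np.array([ray("top",uv,.02) for uv in[(403,276),(451,272.4),(460,343.6),(411.4,347)]]);print("tray",P,P.mean(0))
print("sides",[np.linalg.norm(P[i]-P[i-1]) for i in range(4)])
for a,b in((3,0),(2,1)):d=P[b]-P[a];print("yaw",np.arctan2(d[1],d[0]))
E
python3 m1.py
```

```text
timer [ 0.4467  0.3057 -0.0981] [-0.4  0.2 -0.3 -1.2 -1.2  0.7 -1.1  0.5 -1.2  0.5 -1.7 -0.4 -0.9 -1.7
  2.  -0.5  0.5  0.2 -1.2 -1.3  0.6 -1.1  2.2 -0.6]
housing [0.402  0.3101 0.058 ] dial [0.4756 0.3029 0.045 ]
clip 0.042529446539226655 angle 2.2868618053060525
tip 0.02404377015248321 angle 0.3729741655903004
tray [[ 0.5353 -0.149   0.02  ]
 [ 0.5431 -0.2696  0.02  ]
 [ 0.3692 -0.2838  0.02  ]
 [ 0.3626 -0.1639  0.02  ]] [ 0.4526 -0.2166  0.02  ]
sides [np.float64(0.17331333244110936), np.float64(0.12083961495647007), np.float64(0.1745045202865768), np.float64(0.1200641238696141)]
yaw 0.0862974207790247
yaw 0.08166823905044912
```

```bash
cat > go.py <<'E'
from h import *
from scipy.spatial.transform import Rotation as R
import sys
# usage: go.py yaw x,y,z ...   total turn then shifts (mm) in the turned tool frame
o=get_obs();r=R.from_quat(o["tcp_rot"]);m=r.as_matrix()
y0=np.arctan2(m[1,0],m[0,0]);yaw=float(sys.argv[1])
t=(y0-yaw+np.pi)%(2*np.pi)-np.pi
print("clock",o["clock"],"pos",o["position"],"yaw",y0,"turn deg",np.degrees(t),"F",o["wrist_force"],"open",o["opening"],"j",o["joints"])
m2=(r*R.from_euler("z",t)).as_matrix();p=o["position"]
for a in sys.argv[2:]:
    q=np.array([float(v) for v in a.split(",")]);d=m2.T@(q-p)*1000;print(a,"shift",np.round(d,1),"rows",np.ceil(np.abs(d).max()/40));p=q
E
python3 go.py -0.098 0.42,-0.25,0.26 0.45,0.10,0.26 0.402,0.31,0.15 0.402,0.31,0.028
```

```text
clock 0.1 pos [ 0.1881 -0.6216  0.2302] yaw 0.2938192350280292 turn deg 22.44958849915053 F [-0.4676 -0.8088 -0.0574] open 0.08564356642986301 j [-1.3596  0.1244  1.6516  0.      1.3675 -0.0826]
0.42,-0.25,0.26 shift [ 194.4 -392.6  -29.2] rows 10.0
0.45,0.10,0.26 shift [  -4.4 -351.3    0.6] rows 9.0
0.402,0.31,0.15 shift [ -68.3 -204.1  110.4] rows 6.0
0.402,0.31,0.028 shift [  0.1   0.2 122. ] rows 4.0
```

send_rows(plan=[[[0, 0, -7, 5.6], [0, 0, -7, 5.6], [0, 0, -7, 5.6], [0, 0, -7, 5.6], [16, -33, 0, 0], [16, -33, 0, 0], [16, -33, 0, 0], [16, -33, 0, 0], [16, -33, 0, 0], [16, -33, 0, 0], [16, -33, 0, 0], [16, -33, 0, 0], [16, -33, 0, 0], [16, -33, 0, 0], [16, -33, 0, 0], [16, -33, 0, 0]]], jaw=1, force=90)

```text
clock: 1.43
position: [0.418, -0.2448, 0.259]
tcp_rot: [0.999, -0.049, -0.0, -0.0]
wrist_force: [1.1, -0.3, -0.1]
opening: 0.0855
```

```bash
python3 go.py -0.098 0.45,0.10,0.26 0.402,0.31,0.15 0.402,0.31,0.028
```

```text
clock 1.4333 pos [ 0.418  -0.2448  0.259 ] yaw -0.09743266622681078 turn deg 0.03250583077897882 F [ 1.1484 -0.2771 -0.0993] open 0.08545147929314485 j [-0.6407 -0.2689  1.9752  0.      1.4355  1.0275]
0.45,0.10,0.26 shift [  -1.9 -346.3   -1. ] rows 9.0
0.402,0.31,0.15 shift [ -68.3 -204.3  110. ] rows 6.0
0.402,0.31,0.028 shift [  0.   0. 122.] rows 4.0
```

send_rows(plan=[[[0, -38, 0, 0], [0, -39, 0, 0], [0, -39, 0, 0], [0, -39, 0, 0], [0, -39, 0, 0], [0, -38, 0, 0], [0, -38, 0, 0], [0, -38, 0, 0], [0, -38, 0, 0], [-9, -25, 14, 0], [-9, -25, 14, 0], [-9, -25, 14, 0], [-9, -25, 14, 0], [-9, -26, 14, 0], [-9, -26, 14, 0], [-8, -26, 13, 0], [-8, -26, 13, 0], [0, 0, 0, 0]]])

```text
clock: 2.93
position: [0.3985, 0.3097, 0.1458]
tcp_rot: [0.999, -0.047, -0.003, 0.001]
wrist_force: [-0.2, -0.2, -0.2]
opening: 0.0858
```

```bash
python3 go.py -0.098 0.402,0.31,0.07 0.402,0.31,0.028; python3 -c "
from h import *
cv2.imwrite('pics/s3.png',np.hstack([crop(get_image('scene'),270,240,130,150,3),crop(get_image('top'),185,272,80,100,4)[:450,:]]) if 0 else crop(get_image('scene'),260,220,140,180,4)[:600*2,:])
"; python3 -c "
import cv2;i=cv2.imread('pics/s3.png');print(i.shape);cv2.imwrite('pics/s3.png',cv2.resize(i,None,fx=.8,fy=.8))"
```

```text
clock 2.9333 pos [0.3985 0.3097 0.1458] yaw -0.09343180513033544 turn deg 0.2617382860251056 F [-0.2255 -0.2477 -0.2497] open 0.08578630368836722 j [ 0.5535 -0.1283  2.05    0.0016  1.2253  2.2172]
0.402,0.31,0.07 shift [ 3.8 -0.8 75.8] rows 2.0
0.402,0.31,0.028 shift [ 0.2 -0.1 42. ] rows 2.0
(720, 560, 3)
```

View pics/s3.png

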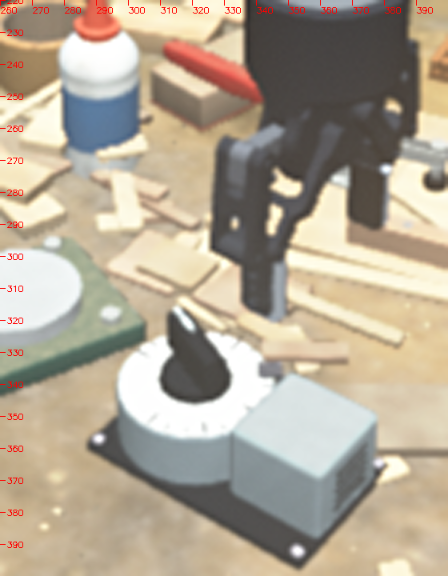

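The open gripper is above the housing, with finger tips at about (343,315) and (368,228). I'll check this against the projected TCP, then descend.

```bash
python3 -c "
from h import *
for s in(.0425,-.0425): print(proj('scene',(.3985+s*.093,.3097+s,.159)))
print(get_obs()['position'],get_obs()['joints'],get_obs()['qd'])"
```

```text
[343.7183 318.4547]
[373.1666 292.1659]
[0.3994 0.3084 0.147 ] [ 0.551  -0.1301  2.0496  0.0001  1.2267  2.2155] [-0.0417 -0.0315 -0.0142 -0.0155  0.0081 -0.0149]
```

Both tips match the projections, so I'll descend and grip.

send_rows(plan=[[[2, -1, 30, 0], [1, -1, 30, 0], [0, 0, 25, 0], [0, 0, 20, 0], [0, 0, 14, 0], [0, 0, 0, 0]]])

```text
clock: 3.48
position: [0.4026, 0.307, 0.0271]
tcp_rot: [0.999, -0.049, -0.003, 0.002]
wrist_force: [-0.3, -0.7, -0.0]
opening: 0.0856
```

send_rows(plan=[[[0, 0, 0, 0], [0, 0, 0, 0], [0, 0, 0, 0], [0, 0, 0, 0], [0, 0, 0, 0], [0, 0, 0, 0], [0, 0, 0, 0], [0, 0, 0, 0]]], jaw=-1, force=90)

```text
clock: 4.15
position: [0.4063, 0.3102, 0.0329]
tcp_rot: [0.999, -0.049, 0.002, -0.001]
wrist_force: [-0.3, -0.9, 6.8]
opening: 0.0581
```

```bash
python3 go.py -0.098 0.402,0.31,0.028
```

```text
clock 4.15 pos [0.4063 0.3102 0.0329] yaw -0.0972017781568217 turn deg 0.0457347427292601 F [-0.3344 -0.9185  6.7882] open 0.058124812733647856 j [ 0.5471  0.0315  2.1103 -0.0002  0.9955  2.2152]
0.402,0.31,0.028 shift [-4.3  0.6  4.9] rows 1.0
```

send_rows(plan=[[[0, 0, 0, 0], [0, 0, 0, 0], [0, 0, -10, 0], [0, 0, -20, 0], [0, 0, -20, 0], [0, 0, -10, 0], [0, 0, 0, 0], [0, 0, 0, 0]]])

```text
clock: 4.82
position: [0.4042, 0.309, 0.0901]
tcp_rot: [0.999, -0.049, -0.0, 0.0]
wrist_force: [-0.2, 0.2, -6.8]
opening: 0.0578
```

```bash
python3 go.py 0.083 0.45,0.10,0.25 0.408,-0.22,0.25; python3 -c "
from h import *
cv2.imwrite('pics/s4.png',crop(get_image('scene'),260,220,150,180,3))"
```

```text
clock 4.8167 pos [0.4042 0.309  0.0901] yaw -0.0971975158204885 turn deg -10.324557135255858 F [-0.2094  0.1567 -6.7669] open 0.05784142439931464 j [ 0.5472 -0.0553  2.0845  0.0001  1.1127  2.2151]
0.45,0.10,0.25 shift [  28.3  212.1 -159.9] rows 6.0
0.408,-0.22,0.25 shift [-68.4 315.4   0. ] rows 8.0
```

View pics/s4.png

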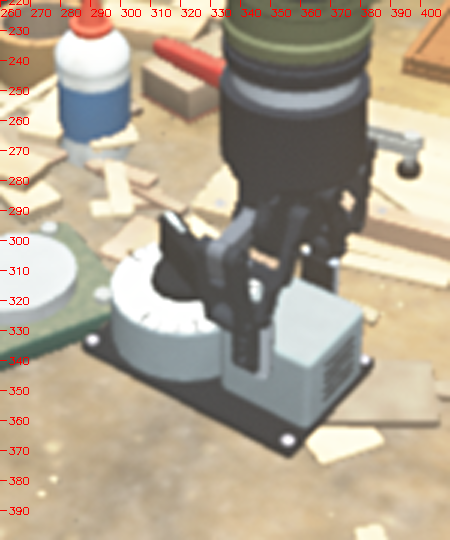

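The timer hangs level. The visible base corners are at about (288,335), (356,372) and (384,341). I'll fit the held pose relative to the tool.

```bash
cat > m2.py <<'E'
from h import *
from scipy.optimize import least_squares
T=lambda p,q:np.array([p[0]+q[0]*np.cos(p[2])-q[1]*np.sin(p[2]),p[1]+q[0]*np.sin(p[2])+q[1]*np.cos(p[2]),q[2]+p[3]])
s=lambda x,y:(260+x/3,220+y/3)
obs=[(s(83,346),(.075,.046,.008)),(s(288,457),(-.075,.046,.006)),(s(374,362),(-.075,-.046,.008)),(s(363,314),(-.075,-.03,.058)),(s(307,367),(-.075,.03,.058)),(s(306,426),(-.075,.03,.008))]
r=lambda p:np.concatenate([proj("scene",T(p,q))-uv for uv,q in obs])
p=least_squares(r,[.45,.3,-.1,.06],loss="soft_l1").x;print("timer",p,np.round(r(p),1));print("housing",T(p,(-.045,0,.058)))
o=get_obs();c,n=np.cos(-.0972),np.sin(-.0972);d=T(p,(0,0,0))[:2]-o["position"][:2];print("rel to tool-yaw axes",c*d[0]+n*d[1],-n*d[0]+c*d[1])
E
python3 m2.py
```

```text
timer [ 0.4559  0.2849 -0.0854  0.0365] [ 0.2 -0.1  0.2 -0.6 -0.4 -0.   0.2 -1.   0.2  0.5 -0.5  3.2]
housing [0.411  0.2887 0.0945]
rel to tool-yaw axes 0.05436116923699365 -0.018592714373672048
```

send_rows(plan=[[[0, 0, -40, 0], [0, 0, -40, 0], [0, 0, -40, 0], [0, 0, -40, 0], [7, 38, 0, 0], [7, 38, 0, 0], [7, 38, 0, 0], [7, 38, 0, 0], [7, 38, 0, 0], [7, 38, 0, 0]]])

```text
clock: 5.7
position: [0.4229, 0.0765, 0.248]
tcp_rot: [0.999, -0.048, -0.002, 0.0]
wrist_force: [1.5, 0.1, -7.3]
opening: 0.058
```

```bash
python3 go.py 0.083 0.408,-0.22,0.25 ; python3 -c "
from h import *
im=get_image('top');cv2.imwrite('pics/t5.png',crop(im,390,255,80,100,6))"
```

```text
clock 5.7 pos [0.4229 0.0765 0.248 ] yaw -0.0965154026818255 turn deg -10.285474931260064 F [ 1.4841  0.0861 -7.2642] open 0.05804050779747033 j [ 0.0541 -0.3996  2.0921 -0.0002  1.4528  1.7214]
0.408,-0.22,0.25 shift [-39.4 294.3  -1.9] rows 8.0
```

View pics/t5.png

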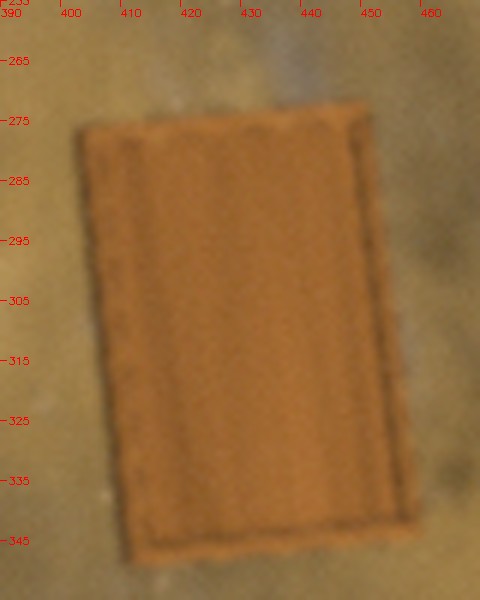

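The tray's outer corners are at (403.3,276.3), (451.5,272.2), (460,343.3) and (411.3,348.8). I'll refit with the grip constraints, since the jaws centre the housing in y and align its yaw.

```bash
cat >> m2.py <<'E'
print("---");t=np.array([.4042,.309]);ax=np.array([c,n])
f=lambda v:r([*(t+ax*v[0]),-.0972,v[1]])
v=least_squares(f,[.045,.06],loss="soft_l1").x;print("dx,h",v,np.round(f(v),1))
P=np.array([ray("top",uv,.02) for uv in[(403.3,276.3),(451.5,272.2),(460,343.3),(411.3,348.8)]])
q0=lambda p:[[p[0]+a*np.cos(p[2])-b*np.sin(p[2]),p[1]+a*np.sin(p[2])+b*np.cos(p[2])] for a,b in((.09,.061),(.09,-.061),(-.09,-.061),(-.09,.061))]
s=least_squares(lambda p:(np.array(q0(p))-P[:,:2]).ravel(),[.45,-.2,.08]);print("tray",s.x,s.fun)
E
python3 m2.py
```

```text
timer [ 0.4559  0.2849 -0.0854  0.0365] [ 0.2 -0.1  0.2 -0.6 -0.4 -0.   0.2 -1.   0.2  0.5 -0.5  3.2]
housing [0.411  0.2887 0.0945]
rel to tool-yaw axes 0.011152427031121834 0.21735763081523432
---
dx,h [0.0415 0.0575] [-2.1 -1.1 -0.2  0.4  0.7 -0.   1.2 -1.7  0.   0.4 -0.7  4. ]
tray [ 0.4516 -0.217   0.0791] [ 0.0019  0.0006  0.0026  0.0002 -0.0032 -0.0011 -0.0013  0.0002]
```

```bash
python3 go.py 0.081 0.4101,-0.2204,0.2 0.4101,-0.2204,0.075
```

```text
clock 5.75 pos [0.4237 0.0696 0.248 ] yaw -0.10353697974760288 turn deg -10.573190103628804 F [ 1.2126 -6.0355 -6.8309] open 0.05817515501011916 j [ 0.0434 -0.3998  2.0922 -0.0088  1.4529  1.7187]
0.4101,-0.2204,0.2 shift [-36.8 287.5  50.6] rows 8.0
0.4101,-0.2204,0.075 shift [  0.5  -1.1 125. ] rows 4.0
```

send_rows(plan=[[[0, 0, 0, -5.2], [0, 0, 0, -5.1], [-4, 32, 0, 0], [-4, 32, 0, 0], [-4, 32, 0, 0], [-4, 32, 0, 0], [-4, 32, 0, 0], [-4, 32, 8, 0], [-4, 32, 10, 0], [-4, 32, 15, 0], [-4, 32, 15, 0], [0, 0, 0, 0], [0, 0, 0, 0], [0, 0, 0, 0]]])

```text
clock: 6.92
position: [0.4114, -0.2112, 0.2006]
tcp_rot: [0.999, 0.041, -0.001, -0.001]
wrist_force: [0.8, -0.5, -7.7]
opening: 0.0582
```

```bash
python3 go.py 0.081 0.4101,-0.2204,0.075 0.4101,-0.2204,0.043
```

```text
clock 6.9167 pos [ 0.4114 -0.2112  0.2006] yaw 0.08198274340161961 turn deg 0.05630704925712237 F [ 0.8146 -0.4617 -7.6871] open 0.058165211062406345 j [-0.5906 -0.2842  2.0856  0.0002  1.3438  0.8982]
0.4101,-0.2204,0.075 shift [ -1.7   9.4 125.6] rows 4.0
0.4101,-0.2204,0.043 shift [ 0.1  0.1 32. ] rows 1.0
```

send_rows(plan=[[[-1, 5, 20, 0], [-1, 4.5, 30, 0], [0, 0, 30, 0], [0, 0, 25, 0], [0, 0, 20, 0], [0, 0, 0, 0], [0, 0, 0, 0], [0, 0, 0, 0], [0, 0, 0, 0]]])

```text
clock: 7.67
position: [0.4127, -0.222, 0.0798]
tcp_rot: [0.999, 0.042, 0.002, 0.001]
wrist_force: [0.2, -1.2, -6.1]
opening: 0.0578
```

```bash
python3 go.py 0.081 0.4101,-0.2204,0.043; python3 -c "
from h import *
cv2.imwrite('pics/s6.png',np.hstack([crop(get_image('scene'),375,190,115,85,4),crop(get_image('top'),390,260,80,85,4)]))"
```

```text
clock 7.6667 pos [ 0.4127 -0.222   0.0798] yaw 0.0834193281069111 turn deg 0.1386172897833838 F [ 0.2428 -1.1717 -6.0786] open 0.05779361070822922 j [-0.6082 -0.1394  2.181   0.0001  1.0954  0.8791]
0.4101,-0.2204,0.043 shift [-2.6 -2.  36.8] rows 1.0
```

View pics/s6.png

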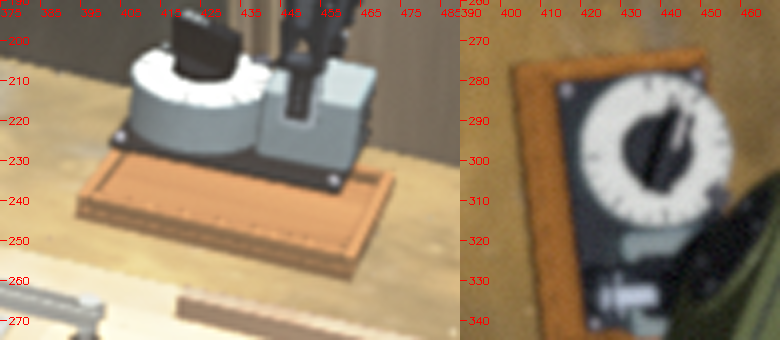

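The timer is level above the tray. The dial centre is at (439,297.5) and the plate's left edge runs from (414.3,280.5) to (421.3,343.8), so I can check alignment from those.

```bash
python3 -c "
from h import *
print('dial',ray('top',(439,297.5),.094),'want .481 -.2147')
a=ray('top',(414.3,280.5),.057);print('corner +x+y',a,'expect',.452+.075-.046*.081,-.217+.046+.075*.081)
p=np.array([.4127,-.222]);print('dial by tool',p+.071*np.array([1,.0825]))
print(get_obs()['position'])
d=ray('top',(417.5+0,310),.02)
"
```

```text
dial [ 0.4826 -0.2164  0.094 ] want .481 -.2147
corner +x+y [ 0.5232 -0.1685  0.057 ] expect 0.523274 -0.164925
dial by tool [ 0.4837 -0.2161]
[ 0.4123 -0.2221  0.0795]
```

send_rows(plan=[[[-1.5, -2, 10, 0], [0, 0, 10, 0], [0, 0, 8, 0], [0, 0, 5, 0], [0, 0, 3, 0], [0, 0, 0, 0], [0, 0, 0, 0], [0, 0, 0, 0]]])

```text
clock: 8.43
position: [0.4095, -0.2196, 0.0413]
tcp_rot: [0.999, 0.041, 0.0, 0.0]
wrist_force: [-0.2, 0.8, -6.0]
opening: 0.0582
```

send_rows(plan=[[[0, 0, 1.5, 0], [0, 0, 1.5, 0], [0, 0, 0, 0], [0, 0, 0, 0]]])

```text
clock: 8.77
position: [0.4098, -0.2199, 0.0409]
tcp_rot: [0.999, 0.041, -0.0, -0.0]
wrist_force: [-8.6, 3.6, 13.3]
opening: 0.0579
```

Contact confirmed: the z force went from -6 to +13 N at TCP z 41 mm. I'll release and rise.

send_rows(plan=[[[0, 0, 0, 0], [0, 0, 0, 0], [0, 0, 0, 0], [0, 0, 0, 0], [0, 0, 0, 0], [0, 0, 0, 0], [0, 0, -15, 0], [0, 0, -30, 0], [0, 0, -40, 0], [0, 0, -40, 0], [-30, 0, -20, 0], [-30, 0, 0, 0], [0, 0, 0, 0], [0, 0, 0, 0]]], jaw=1)

```text
clock: 9.93
position: [0.349, -0.2246, 0.1837]
tcp_rot: [0.999, 0.04, 0.001, 0.001]
wrist_force: [-0.3, -0.2, 0.1]
opening: 0.0858
```

```bash
python3 go.py 0.081; python3 -c "
from h import *
cv2.imwrite('pics/s7.png',np.hstack([crop(get_image('scene'),375,190,110,100,4),crop(get_image('top'),393,260,76,100,4)]))"
```

```text
clock 9.9333 pos [ 0.349  -0.2246  0.1837] yaw 0.08095175172946419 turn deg -0.0027644222705029294 F [-0.3331 -0.2229  0.1344] open 0.08577943929188005 j [-0.7016 -0.4005  2.2006  0.0002  1.3396  0.7882]
```

View pics/s7.png

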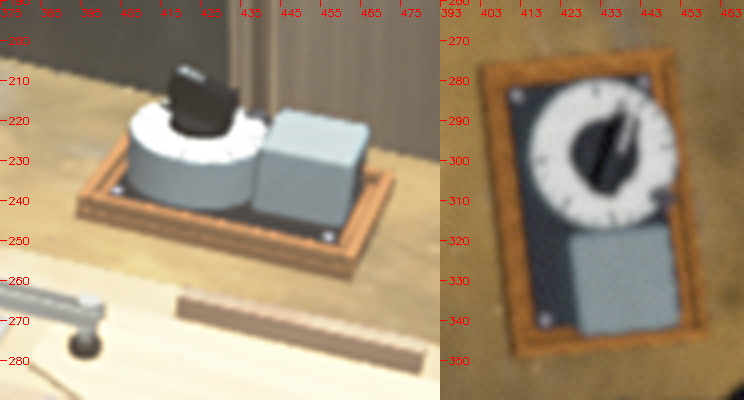

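The timer is flat inside the tray with the lip visible all round. The dial centre is at about (433.8,298.3) and the clip at (449,309). I'll measure the dial centre, pointer and clip angles numerically on the rectified dial plane.

```bash
cat > m3.py <<'E'
from h import *
import sys
def polar(n,im,c,z,rs,th):
    g=cv2.cvtColor(im,cv2.COLOR_RGB2GRAY).astype(np.float32)
    P=np.array([[proj(n,(c[0]+r*np.cos(t),c[1]+r*np.sin(t),z)) for t in th] for r in rs],np.float32)
    return cv2.remap(g,P[...,0],P[...,1],cv2.INTER_LINEAR)
th=np.radians(np.arange(-180,180,1.))
def ana(tim,sim,yaw,z0,c0):
    im=tim
    # dial centre: white blob in top image
    hsv=cv2.cvtColor(im,cv2.COLOR_RGB2HSV);u,v=proj("top",(*c0,z0+.045)).astype(int)
    m=((hsv[...,1]<45)&(hsv[...,2]>140)).astype(np.uint8);k=np.zeros_like(m);cv2.circle(k,(u,v),25,1,-1)
    pts=np.argwhere(m*k)[:,::-1].astype(np.float32);h=cv2.convexHull(pts);e=cv2.fitEllipse(h)
    print("ellipse",e,"centre",ray("top",e[0],z0+.045))
    for n,i,c in(("top",tim,c0),("scene",sim,c0)):
        A=polar(n,i,c,z0+.046,np.arange(.036,.044,.001),th).mean(0)
        B=polar(n,i,c,z0+.046,np.arange(.018,.03,.001),th).mean(0)
        dk=np.clip(np.median(A)*.8-A,0,None)
        j=np.argsort(-dk)[:6];print(n,"annulus darkest (deg clockwise from timer x)",np.round((np.degrees(yaw)-np.degrees(th[j]))%360,0),np.round(A[j]),"median",np.median(A))
        w=dk*(dk>dk.max()*.4)*(np.abs((th-th[j[0]]+np.pi)%(2*np.pi)-np.pi)<.3);a=np.angle((w*np.exp(1j*th)).sum())
        print("  clip angle",(yaw-a)%(2*np.pi),"world",a)
rd=lambda f:cv2.imread(f)[:,:,::-1].copy()
if __name__=="__main__":
    ana(rd("pics/top0.png"),rd("pics/scene0.png"),-.0975,0,(.4756,.3029))
    t,s=get_image("top"),get_image("scene");cv2.imwrite("pics/t8.png",t[:,:,::-1]);cv2.imwrite("pics/s8.png",s[:,:,::-1])
    print("now");ana(t,s,.082,.008,(.4805,-.2140))
E
python3 m3.py; python3 -c "
from h import *
print(ray('top',(433.75,298.25),.053), .4098+.071*np.cos(.082),-.2199+.071*np.sin(.082))"
```

```text
ellipse ((217.01536560058594, 305.43585205078125), (36.81723403930664, 44.17312240600586), 7.810660362243652) centre [0.4689 0.3047 0.045 ]
top annulus darkest (deg clockwise from timer x) [133. 134. 132. 135. 131. 136.] [91. 91. 91. 93. 94. 95.] median 184.52826
  clip angle 2.3291609567120553 world -2.4266609567120554
scene annulus darkest (deg clockwise from timer x) [31. 32. 33. 30. 34. 35.] [69. 70. 71. 72. 72. 73.] median 247.15955
  clip angle 0.6626516944321109 world -0.760151694432111
now
ellipse ((434.1058349609375, 301.24749755859375), (36.237979888916016, 44.48213195800781), 167.89854431152344) centre [ 0.4732 -0.2155  0.053 ]
top annulus darkest (deg clockwise from timer x) [133. 132. 134. 131. 135. 130.] [103. 104. 104. 106. 106. 109.] median 188.79736
  clip angle 2.3083819086557376 world -2.2263819086557377
scene annulus darkest (deg clockwise from timer x) [ 52.  53. 103. 102.  54. 101.] [57. 57. 58. 58. 58. 58.] median 238.13239
  clip angle 0.9803752375365785 world -0.8983752375365786
[ 0.4803 -0.2149  0.053 ] 0.4805614317227125 -0.2140845223281404
```

The clip reads 2.31–2.33 rad, consistent in both poses. The pointer is at about 0.37 rad, so its world yaw is about -0.29. I'll grip the bar with tool yaw about 2.85, so the full turn stays inside joint 6's range.

```bash
python3 go.py 0.081 0.4804,-0.2145,0.16
```

```text
clock 10.1333 pos [ 0.3498 -0.2242  0.1827] yaw 0.08316178895319407 turn deg 0.12386138321601851 F [-0.033  -0.8255  0.0087] open 0.08545472214611266 j [-0.6995 -0.396   2.1991  0.0002  1.3397  0.7881]
0.4804,-0.2145,0.16 shift [131.    0.9  22.6] rows 4.0
```

send_rows(plan=[[[32, 0, 0, -7], [32, -4, 0, -7], [31, -8, 0, -7], [28, -12, 0, -7], [0, 0, 4, -7], [0, 0, 4, -7], [0, 0, 4, -7], [0, 0, 4, -7], [0, 0, 4, -7], [0, 0, 0, -7], [0, 0, 0, -7], [0, 0, 0, -7], [0, 0, 0, -7], [0, 0, 0, -7], [0, 0, 0, -7], [0, 0, 0, -7], [0, 0, 0, -7], [0, 0, 0, -7], [0, 0, 0, -7], [0, 0, 0, -7]]], jaw=-0.3)

```text
clock: 11.8
position: [0.4591, -0.1704, 0.1624]
tcp_rot: [0.3, 0.954, 0.0, -0.001]
wrist_force: [-0.0, 0.0, 0.0]
opening: 0.0302
```

send_rows(plan=[[[0, 0, 0, -7], [0, 0, 0, -6], [0, 0, 0, -6], [0, 0, 0, 0], [0, 0, 0, 0]]])

```text
clock: 12.22
position: [0.459, -0.1705, 0.1626]
tcp_rot: [0.142, 0.99, 0.0, -0.001]
wrist_force: [0.5, -0.2, -0.1]
opening: 0.0298
```

```bash
python3 go.py 2.85 0.4804,-0.2145,0.12 0.4804,-0.2145,0.067
```

```text
clock 12.2167 pos [ 0.459  -0.1705  0.1626] yaw 2.8557490743238674 turn deg 0.3293976948646229 F [ 0.4698 -0.1742 -0.1222] open 0.02981026724415604 j [-0.4655 -0.1843  2.0694  0.0001  1.2579 -1.7505]
0.4804,-0.2145,0.12 shift [-33.2 -36.   42.5] rows 2.0
0.4804,-0.2145,0.067 shift [-0.1 -0.  53. ] rows 2.0
```

send_rows(plan=[[[-17, -18, 12, 0], [-16, -18, 15, 0], [0, 0, 15, 0], [0, 0, 0, 0], [0, 0, 0, 0], [0, 0, 0, 0]]])

```text
clock: 12.72
position: [0.4805, -0.2144, 0.1217]
tcp_rot: [0.142, 0.99, 0.0, 0.0]
wrist_force: [-0.3, -0.4, 0.7]
opening: 0.0302
```

```bash
python3 go.py 2.85 0.4804,-0.2145,0.067; python3 -c "
from h import *
cv2.imwrite('pics/s9.png',np.hstack([crop(get_image('scene'),385,170,95,85,5),crop(get_image('top'),403,265,60,85,5)]))"
```

```text
clock 12.7167 pos [ 0.4805 -0.2144  0.1217] yaw 2.857172499561296 turn deg 0.410953953421699 F [-0.2792 -0.4484  0.7176] open 0.0301577149375551 j [-0.5218 -0.0549  2.0256  0.0001  1.1709 -1.8083]
0.4804,-0.2145,0.067 shift [ 0.  -0.1 54.7] rows 2.0
```

View pics/s9.png

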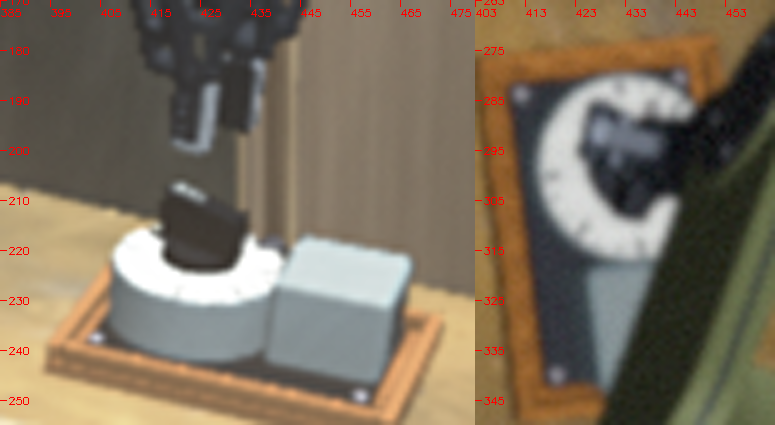

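The gripper sits centred over the knob with the jaws across the bar. I'll descend and grip gently.

send_rows(plan=[[[0, 0, 15, 0], [0, 0, 15, 0], [0, 0, 12, 0], [0, 0, 8, 0], [0, 0, 4, 0], [0, 0, 0, 0], [0, 0, 0, 0], [0, 0, 0, 0]]])

```text
clock: 13.48
position: [0.4809, -0.215, 0.0682]
tcp_rot: [0.141, 0.99, -0.0, 0.001]
wrist_force: [0.9, 0.7, -0.2]
opening: 0.0297
```

send_rows(plan=[[[0, 0, 0, 0], [0, 0, 0, 0], [0, 0, 0, 0], [0, 0, 0, 0], [0, 0, 0, 0], [0, 0, 0, 0], [0, 0, 0, 0]]], jaw=-1, force=40)

```text
clock: 14.07
position: [0.4809, -0.2148, 0.0683]
tcp_rot: [0.142, 0.99, -0.0, 0.001]
wrist_force: [-0.6, 2.4, 6.1]
opening: 0.0133
```

```bash
python3 go.py 0.915; python3 -c "
from h import *;print(get_obs()['moment'])"
```

```text
clock 14.0667 pos [ 0.4809 -0.2148  0.0683] yaw 2.857614381494421 turn deg 111.30360528104713 F [-0.5881  2.3926  6.0755] open 0.013322021445903439 j [-0.5222  0.0139  2.0581  0.0005  1.0683 -1.8093]
[ 0.492   0.0704 -0.0599]
```

send_rows(plan=[[[0, 0, 0, 3], [0, 0, 0, 5], [0, 0, 0, 5], [0, 0, 0, 6], [0, 0, 0, 6], [0, 0, 0, 6], [0, 0, 0, 6], [0, 0, 0, 6], [0, 0, 0, 6], [0, 0, 0, 6], [0, 0, 0, 6], [0, 0, 0, 6], [0, 0, 0, 6], [0, 0, 0, 6], [0, 0, 0, 6], [0, 0, 0, 6], [0, 0, 0, 5], [0, 0, 0, 3], [0, 0, 0, 0], [0, 0, 0, 0]]])

```text
clock: 15.73
position: [0.479, -0.2156, 0.0683]
tcp_rot: [0.844, 0.536, -0.002, -0.0]
wrist_force: [-8.3, -0.6, 10.0]
opening: 0.0129
```

```bash
python3 go.py 0.915; python3 -c "
from m3 import *
print(get_obs()['moment'])
t,s=get_image('top'),get_image('scene');cv2.imwrite('pics/t10f.png',t[:,:,::-1])
a=crop(s,385,185,95,80,5);b=crop(t,403,265,60,80,5);cv2.imwrite('pics/s10.png',np.hstack([a,b]))
ana(t,s,.082,.008,(.4805,-.2145))"
```

```text
clock 15.7333 pos [ 0.479  -0.2156  0.0683] yaw 1.130379533758295 turn deg 12.340338277845735 F [-8.3182 -0.5948 10.0112] open 0.012912007670851815 j [-0.5235  0.0133  2.0587 -0.0037  1.0719 -0.0813]
[-0.126   1.3485 -0.081 ]
ellipse ((433.90106201171875, 302.225830078125), (34.88030242919922, 45.712867736816406), 164.28343200683594) centre [ 0.4709 -0.2149  0.053 ]
top annulus darkest (deg clockwise from timer x) [49. 50. 55. 48. 56. 51.] [19. 19. 20. 20. 20. 20.] median 172.58362
  clip angle 0.9249910086738528 world -0.8429910086738528
scene annulus darkest (deg clockwise from timer x) [55. 56. 54. 57. 58. 59.] [57. 58. 58. 59. 59. 60.] median 236.9018
  clip angle 1.0441538068539684 world -0.9621538068539683
```

View pics/s10.png

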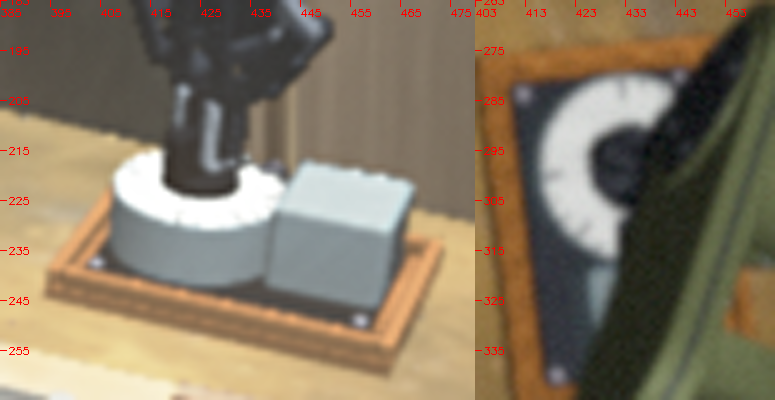

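Nothing shifted: the base-plate nails are still at (404.4,237.6) and (457.2,249.0), as before turning. I'll finish the turn, release and lift clear to measure.

send_rows(plan=[[[0, 0, 0, 3], [0, 0, 0, 4], [0, 0, 0, 4], [0, 0, 0, 1], [0, 0, 0, 0], [0, 0, 0, 0], [0, 0, 0, 0], [0, 0, 0, 0]]])

```text
clock: 16.5
position: [0.4788, -0.2155, 0.0683]
tcp_rot: [0.896, 0.444, -0.002, -0.0]
wrist_force: [-10.3, -0.8, 9.8]
opening: 0.0131
```

```bash
python3 go.py 0.915
```

```text
clock 16.5 pos [ 0.4788 -0.2155  0.0683] yaw 0.9210249627085028 turn deg 0.3452049349209153 F [-10.3328  -0.7552   9.8298] open 0.013070618598366106 j [-0.5235  0.0132  2.0589 -0.0037  1.0727  0.128 ]
```

send_rows(plan=[[[0, 0, 0, 0], [0, 0, 0, 0], [0, 0, 0, 0], [0, 0, 0, 0], [0, 0, -20, 0], [0, 0, -30, 0], [0, 0, -40, 0], [0, 0, -40, 0], [-20, 30, -20, 0], [-20, 30, 0, 0], [-20, 30, 0, 0], [0, 0, 0, 0], [0, 0, 0, 0]]], jaw=-0.4)

```text
clock: 17.58
position: [0.5156, -0.3181, 0.2165]
tcp_rot: [0.896, 0.443, -0.0, -0.001]
wrist_force: [-0.5, -0.1, -0.8]
opening: 0.0255
```

```bash
python3 - <<'E'
from m3 import *
print(get_obs()['position'])
t,s=get_image('top'),get_image('scene');cv2.imwrite('pics/t11f.png',t[:,:,::-1]);cv2.imwrite('pics/s11f.png',s[:,:,::-1])
def rect(n,im,c,yaw,z,s=.00025,h=.062):
    # orthographic patch on plane z: timer +x up, timer -y right
    q=[(h,h),(h,-h),(-h,-h),(-h,h)];R=np.array([[np.cos(yaw),-np.sin(yaw)],[np.sin(yaw),np.cos(yaw)]])
    src=np.float32([proj(n,(*(np.array(c)+R@a),z)) for a in q]);N=int(2*h/s)
    return cv2.warpPerspective(im,cv2.getPerspectiveTransform(src,np.float32([(0,0),(N,0),(N,N),(0,N)])),(N,N),flags=cv2.INTER_CUBIC)
o=[]
for n,im in(("top",t),("scene",s)):
    r=rect(n,im,(.4805,-.2143),.082,.055)[:,:,::-1].copy();N=len(r)
    for d in(0,22.5,45,67.5,90,112.5,120,125,130,135,140,145,150,180,270):
        a=np.radians(d);f=lambda k:(int(N/2+k*np.sin(a)*4),int(N/2-k*np.cos(a)*4))
        cv2.line(r,f(52),f(58),(0,0,255),1)
    cv2.circle(r,(N//2,N//2),180,(0,255,0),1);cv2.circle(r,(N//2,N//2),3,(0,255,0),1);o.append(cv2.resize(r,(400,400)))
c=np.hstack([cv2.resize(crop(t,403,265,60,80,5),(300,400))[:, :0],*o]);cv2.imwrite("pics/v12.png",c)
ana(t,s,.082,.008,(.4805,-.2143))
E
```

```text
[ 0.5156 -0.3181  0.2165]
ellipse ((434.1900329589844, 301.27392578125), (36.356170654296875, 44.20761489868164), 169.84286499023438) centre [ 0.4731 -0.2157  0.053 ]
top annulus darkest (deg clockwise from timer x) [132. 131. 133. 130. 134. 129.] [ 95.  96.  96.  98. 100. 101.] median 186.56183
  clip angle 2.2845565708706554 world -2.2025565708706556
scene annulus darkest (deg clockwise from timer x) [52. 51. 53. 54. 97. 98.] [57. 57. 58. 59. 59. 59.] median 233.96783
  clip angle 0.9917971409018651 world -0.9097971409018651
```

```bash
python3 - <<'E'
from m3 import *
t,s=rd('pics/t11f.png'),rd('pics/s11f.png')
# dial centre: fit model rim circle to white/dark edge, away from housing and clip
from scipy.optimize import least_squares
yaw=.082
g=cv2.cvtColor(t,cv2.COLOR_RGB2GRAY).astype(np.float32)
ta=np.radians(np.r_[-110:110:4]);
def f(c):
    P=lambda r:np.array([proj("top",(c[0]+r*np.cos(yaw-a),c[1]+r*np.sin(yaw-a),.053)) for a in ta],np.float32)
    v=[cv2.remap(g,P(r)[:,:1],P(r)[:,1:],cv2.INTER_LINEAR).ravel() for r in(c[2]-.002,c[2]+.002)]
    return -np.mean(v[0]-v[1])
from scipy.optimize import minimize
r=minimize(f,[.4805,-.2143,.045],method="Nelder-Mead",options=dict(initial_simplex=[[.4805,-.2143,.045],[.4835,-.2143,.045],[.4805,-.2113,.045],[.4805,-.2143,.0465]]));print(r.x,r.fun)
c=r.x[:2];D=np.arange(90,181,4)
print("deg      ",D)
for rr in(.024,.027,.030,.033,.036,.039,.042,.045):print(rr,polar("top",t,c,.055,[rr],yaw-np.radians(D))[0].astype(int))
E
```

```text
[ 0.481  -0.2146  0.0438] -67.66864013671875
deg       [ 90  94  98 102 106 110 114 118 122 126 130 134 138 142 146 150 154 158
 162 166 170 174 178]
0.024 [175 172 159 140 118 113 121 133 128 109  78  66  79 112 149 173 184 191
 191 188 188 190 192]
0.027 [206 204 197 180 148 120 121 133 142 116  88  76 109 146 181 199 206 210
 210 210 212 209 209]
0.03 [210 209 208 201 180 147 123 131 137 124 100 104 141 179 200 209 211 211
 215 214 213 212 211]
0.033 [197 201 207 209 200 180 158 150 152 141 123 127 159 192 208 212 213 213
 214 213 211 206 198]
0.036 [183 193 206 209 209 201 193 186 173 150 127 121 147 184 200 202 209 210
 207 206 208 198 180]
0.039 [175 191 203 201 196 199 198 188 161 123  99  96 124 169 183 182 192 200
 194 190 196 192 172]
0.042 [156 166 174 174 173 169 167 162 140 103  82  80 105 142 156 151 161 170
 165 160 169 167 152]
0.045 [124 130 132 130 125 114 114 114 112  96  81  78  82  91 103 100 103 109
 116 121 130 134 128]
```

View pics/v12.png

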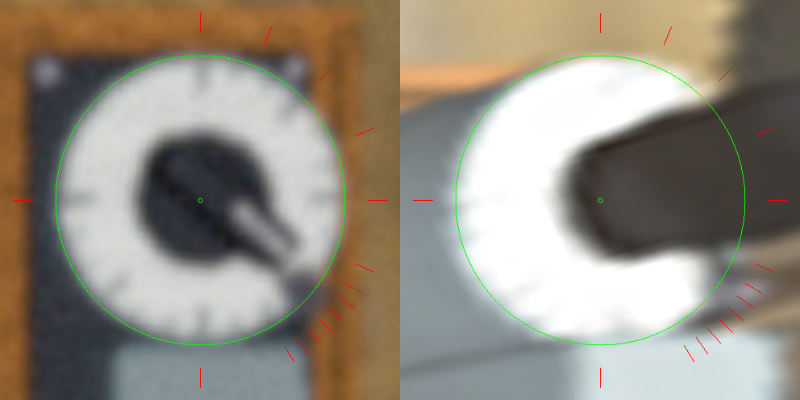

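The rectified view shows the clip at about 132°. The pointer is harder to read: the white line looks like about 121°, but that depends on parallax, and the tool yaw says about 132°. I've used all my views, so I'll fit a small rendered knob model to the start, pre-turn and final images.

```bash
cat > fit.py <<'E'
from m3 import *
S=8
def render(n,c,yaw,z0,ka,line,nose,box):
    u0,v0,w,h=box;L=np.zeros((h*S,w*S),np.uint8);a=yaw-ka;R=np.array([[np.cos(a),-np.sin(a)],[np.sin(a),np.cos(a)]])
    def px(P): return np.array([((proj(n,(*(c+R@np.array(p[:2])),z0+p[2]))-(u0-.5,v0-.5))*S) for p in P]).astype(np.float32)
    def hull(P,val): cv2.fillConvexPoly(L,cv2.convexHull(px(P)).astype(np.int32),val)
    cir=lambda r,z:[(r*np.cos(t),r*np.sin(t),z) for t in np.linspace(0,6.28,40)]
    hull(cir(.044,.045),1);hull(cir(.022,.045)+cir(.022,.053),2)
    bz=lambda x0,x1,y,za,zb:[(x,s*y,z) for x in(x0,x1) for s in(1,-1) for z in(za,zb)]
    if nose: hull([(.02,.006,.046),(.02,-.006,.046),(.036,.001,.046),(.036,-.001,.046),(.025,.004,nose),(.025,-.004,nose),(.036,0,.05)],2)
    hull(bz(-.025,.025,.007,.053,.08),2)
    r0,za,r1,zb=line;hull([(r0,.0015,za),(r0,-.0015,za),(r1,.0015,zb),(r1,-.0015,zb)],3)
    return [cv2.resize(cv2.GaussianBlur((L==k).astype(np.float32),(0,0),.7*S),(w,h),interpolation=cv2.INTER_AREA) for k in range(4)]
def cost(im,n,c,yaw,z0,ka,line,nose):
    u,v=proj(n,(*c,z0+.055)).astype(int);box=(u-22,v-22,44,44)
    M=render(n,c,yaw,z0,ka,line,nose,box)
    I=cv2.cvtColor(im,cv2.COLOR_RGB2GRAY)[v-22:v+22,u-22:u+22].astype(float)
    m=(M[0]<.02);A=np.stack([M[k][m] for k in(1,2,3)],1);x,*_=np.linalg.lstsq(A,I[m],rcond=None);e=A@x-I[m]
    return np.sqrt((np.clip(np.abs(e),0,60)**2).mean())
c1,c2=np.array((.4756,.3029)),np.array((.4808,-.2145))
V={"top0":("top",rd("pics/top0.png"),c1,-.0975,0),"sc0":("scene",rd("pics/scene0.png"),c1,-.0975,0),
"t8":("top",rd("pics/t8.png"),c2,.082,.008),"s8":("scene",rd("pics/s8.png"),c2,.082,.008),
"t11":("top",rd("pics/t11f.png"),c2,.082,.008),"s11":("scene",rd("pics/s11f.png"),c2,.082,.008)}
if __name__=="__main__":
  for nm,line,nose in(("flat",(.004,.0801,.025,.0801),0),("flat+nose",(.004,.0801,.025,.0801),.06),("slope",(.012,.0805,.036,.05),.075),("slope2",(.025,.0805,.036,.05),.075)):
    out=[]
    for k,(n,im,c,yaw,z0) in V.items():
        g=np.arange(0,50,2) if k not in("t11","s11") else np.arange(100,156,2)
        f=np.array([cost(im,n,c,yaw,z0,np.radians(d),line,nose) for d in g]);j=f.argmin();out.append(f"{k}:{g[j]}({f[j]:.1f})")
    print(nm,*out)
E
python3 fit.py
```

```text
flat top0:24(20.5) sc0:30(26.2) t8:26(21.6) s8:34(32.7) t11:130(19.8) s11:118(32.9)
flat+nose top0:24(21.7) sc0:30(26.2) t8:26(22.2) s8:36(33.0) t11:130(19.7) s11:118(32.8)
slope top0:22(21.9) sc0:34(27.9) t8:30(22.8) s8:36(33.1) t11:130(20.9) s11:118(32.9)
slope2 top0:28(22.3) sc0:42(27.9) t8:26(23.9) s8:36(32.8) t11:132(21.8) s11:118(32.7)
```

```bash
python3 - <<'E'
from fit import *
from scipy.optimize import minimize
L=(.004,.0801,.025,.0801)
for k,(n,im,c,yaw,z0) in V.items():
    best=None
    for a0 in((15,25,35) if "11" not in k else (116,124,132)):
        x0=np.array([0,0,a0/10.]);sx=np.vstack([x0,x0+[2,0,0],x0+[0,2,0],x0+[0,0,.6]])
        r=minimize(lambda x:cost(im,n,c+x[:2]/1000,yaw,z0,np.radians(x[2]*10),L,.06),x0,method="Nelder-Mead",options=dict(initial_simplex=sx,maxfev=90))
        if best is None or r.fun<best.fun:best=r
    d=best.x;cc=c+d[:2]/1000
    line=f"{k} shift {d[:2].round(1)} knob {d[2]*10:.1f} cost {best.fun:.1f}"
    if n=="top":
        D=np.arange(100,165,1.);A=polar(n,im,cc,z0+.047,np.arange(.038,.0435,.001),yaw-np.radians(D)).mean(0)
        w=np.clip(np.percentile(A,75)*.8-A,0,None);line+=f" clip {(w*D).sum()/w.sum():.1f}"
    print(line)
E
```

```text
top0 shift [1.4 1. ] knob 24.9 cost 19.5 clip 133.5
sc0 shift [ 4.5 -2.4] knob 31.1 cost 21.1
t8 shift [0.2 0.2] knob 27.8 cost 22.0 clip 132.7
s8 shift [  4.7 -12.5] knob 27.7 cost 17.0
t11 shift [ 0.2 -0.7] knob 130.8 cost 19.4 clip 132.4
s11 shift [  4.  -13.5] knob 135.6 cost 17.5
```

The fits agree: the knob is at 130.8° (top) and 131.9° (tool yaw), and the clip at 132.4°, where it was before. The arm is clear of everything, so I'm handing in.

```bash
python3 -c "
from workcell import *
o=get_obs();print(o['clock'],o['position'],o['wrist_force'],finish_job())"
```

```text
the job is handed in; nothing more can be done
17.6833 [ 0.51522152 -0.31630706  0.21647278] [ 0.24572158  0.20879504 -0.30165335] None
```

I moved the timer into the tray and turned its knob to the clip. I handed the job in at 17.7 s, with the gripper about 0.2 m up and touching nothing.

- **Placing:** I gripped the housing across its y sides, set the timer flat in the tray and let go. The picture after release showed it level, with the lip visible all round. The plate's nails had not moved after most of the knob turn.
- **Knob:** I turned it about 111° clockwise in one grip. It finished at 131.9° by the tool angle and 130.8° by the top-camera fit. The clip measured 132.4° at the end, against 132.7–133.5° before the turn, so the clip did not move and the pointer is within about 1–2° of it.
- **Checks that disagreed:**
    - The scene-camera fit put the knob at 135.6°. It also needed an implausible 13 mm position shift, so I gave it little weight.
    - Read straight off the picture, the white line looked like about 121°. The model fit that allows for parallax did not support this.
- **Bystanders:** The arm never went near the glue bottle, sanding block or tape roll. I did not measure them again at the end.

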